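Slide the heating block out of the packed row and into the heater's corner

ROBOT

A 6-joint arm with a two-finger parallel gripper is mounted at the origin on a cart in front of the work surface, level with it; the furniture and walls round the work are solid. World frame = base frame: x ahead of the robot, y to its left, z up, the work surface at z = 0. Lengths are in m, angles in rad, forces in N, time in s.
With the tool pointing down it reaches from about 0.35 to 0.875 m from the base axis. Payload 4.2 kg.
Tool frame: the origin (TCP) lies between the finger pads; the fingertips stand 11 mm ahead of it and the grasp point (between the pads) lies 8 mm behind it (robot.tip_reach is the distance from the TCP to the fingertips, in m); z points along the fingers, y is the line along which they close (so a half turn about z gives the same grasp; the last joint's range is limited). The gripper opens to 85 mm and grips with 20 to 120 N. Pads are 22 mm wide; open, the fingers measure 114 mm over their backs; the gripper's body (76 mm by 85 mm) begins 54 mm behind the grasp point. The pads swing forward as they close: fully open they stand 13 mm farther back than shut.
Start: joints at [1.409, 0.385, 0.008, 0, -1.194, -0.259], TCP at [0.255, 0.57, 0.242] pointing down, gripper open.
Joint ranges: [-3.14, 3.14], [-1.21, 2.06], [-1.07, 1.41], [-3.16, 2.05], [-2.99, -0.16], [-3.1, 3.1]. Speed limits (rad/s): [2.79, 2.79, 3.14, 3.14, 3.14, 3.14].

INTERFACE

Orientations are given as a rotation vector (axis times angle).
In Python, from plant import robot gives the robot as it stands. The module is installed in compiled form; this text tells all that it offers.
- The arm moves only by the shell command python3 -m handwheel 'ROWS'. ROWS is JSON, a list that holds one entry, the list of rows, each a list of 7 numbers: the shift along the world's x, y, z each as a share of 0.5 m, from -1 to 1, then the turn, a rotation vector about the world's x, y, z each as a share of 90 degrees, from -1 to 1, then the closure, from -1 (fully open) to 1 (shut), so that 0 is half open. A call has exactly 10 rows; each row is the pose to reach, as a shift and turn from the pose commanded when the call began; what a row does not reach only later rows make up. A row lasts 1/8 s, in which the tool goes at most 62.5 mm and 10.7 degrees, less where a joint would pass 70% of its speed; a pose out of reach is approached as far as the arm can. A call with a number of a shift or a turn outside -1 to 1 is refused whole. A call with a gripper value outside its range is refused whole. The fingers move at their own pace and stop on an object; the grip force is fixed at half the most. Time passes only in rows, so rows that repeat a pose let the fingers close, or fill a call up. It gives the time, the measured TCP pose, the force, the opening and the grip force at its end, in the units of the state.
- robot.read_state(): the state, without advancing time (a new reading comes with each control period).
- robot.snapshot(name): name is "side" or "top" or "wrist"; returns the picture (400x640x3 uint8, red, green, blue); there is no depth.
- robot.camera_info(name): a dict with "fx", "fy", "cx", "cy" (pixels), "k1" (the pictures are not rectified: a ray, as slopes to the right and down, at radius r is drawn at 1 + k1 r^2 times it, then the intrinsics apply), "rvec" (rotation vector, rad) and "tvec" (3), from world to camera coordinates, as OpenCV has them. Camera axes: x right, y down, z forward; pixel columns grow to the right and rows downward; lengths in m; the calibration is good to about 2 mm. A picture is of the moment at which its call begins: read the wrist's pose just before it. camera_info takes no time and is no camera call; for the wrist camera it gives the pose at the moment of the call.
- robot.finish_job(): hands the job in; it is judged then, once.
The state is a dict: "clock": time; "qpos": joint angles; "joint_vel": joint speeds; "joint_torque": joint torques, N m; "position": TCP position; "tool_rot": TCP orientation; "wrist_force": force on the tool from outside, world axes, zero at the start; "torque": the same for the moment, N m; "grip_width": opening from 0.0 (shut) to 1.0 (fully open); "gripper_force": force on a finger pad.
Only numpy, scipy, OpenCV 4.12 (cv2) and the standard library are available. Lean on these libraries where they do the work, as an engineer would, in place of code of your own. Each camera call takes 0.05 s, during which the arm holds its last target. There are 200 camera calls.

TASK

On the heater's loading tray an aluminium heating block with two wide bores is packed between wooden vial blocks in a touching row. Without lifting it, push it straight out of the row, away from the robot, until it presses against the back fence, then slide it along the fence until it presses against the end stop and sits snug in that corner. Press it home firmly enough that it bears on each with more than 2 N for half a second, but never with more than 12 N, and leave the wooden blocks where they stand.

Things in the scene. Friction and masses are not known exactly. Their poses are not given: they have to be found in the camera images.
- heat_block: Aluminium heating block, a box 64 mm long, 40 mm wide and 42 mm tall with two 24 mm wide bores, open at the top, side by side along its length; about 0.27 kg (0.19 to 0.38). Origin at the centre of its underside; its y axis runs along its 64 mm length, z up. It starts in any of the three places of the row, its length along the tray's x axis. Sliding takes 1 to 4 N; pushed 10 to 20 mm up it does not tip.
- vial_rack_a: Wooden vial block drilled with eight small holes, a box 64 mm long, 40 mm wide, 42 mm tall, about 0.2 kg, loose. Origin at the centre of its underside, y axis along its 64 mm length. Stands in the row and must not be shifted by more than 6 mm.
- vial_rack_b: A second wooden vial block like the first, also in the row and to be left where it is (within 6 mm).
- tray: Fixed loading tray: aluminium plate 158 mm (x) by 214 mm (y), 8 mm thick. Origin on the bench under the plate; x axis away from the robot (within 0.3 rad) towards the back fence, y to the left. In its frame the plate's top is z = 8 mm, the fence's face x = 68 mm, the end stop's face y = -102 mm. The plate before the fence is clear, open on the left. Behind the fence: a white housing 45 mm tall.
- fence: Rigid grey back fence of the tray, 205 mm long, 10 mm thick, 24 mm tall above the plate. Origin at the centre of its underside, axes as the tray's; its face towards the robot is 5 mm before the origin (-x).
- end_stop: Rigid grey end stop at the right (-y) end of the tray, square to the fence: 74 mm long (x), 12 mm thick, 24 mm tall above the plate. Origin at the centre of its underside, axes as the tray's; its face towards the row is 6 mm from the origin (+y).
- dock (a point): Point on the tray's plate where the centre of the block's underside is when it touches both fence and end stop: tray frame x = 36 mm, y = -82 mm, z = 8 mm; axes as the tray's.
- vial_1: Small capped glass vial, 27 mm in diameter, 56 mm tall, a bystander standing near the robot; origin at the centre of its underside.
- vial_2: Another such vial, a bystander.
- row (a point): Point on the tray's plate under the middle block of the row (tray frame x = -40 mm, y = 2 mm); axes as the tray's. The other two blocks stand 40 mm to either side (y), touching it. The row's robot side is open for a finger; 18 mm tall cheeks flank the row 62 mm to either side. The row ends 76 mm short of the fence's face.
There are look-alikes about, which are no part of the job. Leave any turquoise look-alike of the heat_block alone.

How it is judged:
By the outcome, as a careful person would: the job done as asked, in the order asked, and still so for the second after the job is handed in, with the robot touching nothing.
It also fails if it takes over 72 s, if anything falls off the work surface, if the arm or the gripper's body presses on something with over 40 N, if the wrist force passes 120 N, or if a joint passes its speed limit or range.

## Working session

There is one attempt and no reset: what is moved stays moved. The work goes in short steps, Python scripts to look and compute and a shell command to move; the robot and the scene stay as the last step left them, time stands still between calls to the robot, and variables do not carry over. Pictures are saved under pics/ and viewed, at most 10 in all, crops included, and the job is handed in when it is done.

```bash
mkdir -p pics; python3 - <<'E'
from plant import robot
import cv2,numpy as np
for n in("top","side"):
    im=robot.snapshot(n); cv2.imwrite(f"pics/{n}0.png",im[:,:,::-1]); i=robot.camera_info(n); print(n,i)
s=robot.read_state(); print(s, robot.tip_reach)
E
```

```text
top {'fx': 452.64632509003167, 'fy': 452.64632509003167, 'cx': 324.3748729805367, 'cy': 187.60439288104484, 'k1': -0.08256578135431951, 'rvec': array([ 2.16111852, -2.11414909,  0.1442766 ]), 'tvec': array([0.16277812, 0.42840533, 1.35546347])}
side {'fx': 374.2763001812601, 'fy': 374.2763001812601, 'cx': 314.33050484960216, 'cy': 199.21889135518805, 'k1': -0.07717171509354048, 'rvec': array([ 0.54364517, -2.48006479,  1.47328947]), 'tvec': array([0.47865063, 0.05538618, 0.87112896])}
{'clock': 0.1, 'qpos': array([ 1.40857602e+00,  3.85490377e-01,  6.75480126e-03, -4.11647187e-04,
       -1.19397007e+00, -2.58618318e-01]), 'joint_vel': array([ 2.78910997e-05, -2.91906826e-03,  2.76766690e-03,  1.44972080e-03,
        1.11438868e-04, -6.98164678e-04]), 'joint_torque': array([-5.10229856e-04, -3.93318486e+01,  1.88928795e+01,  4.19799238e+00,
       -2.57866741e-03,  8.72407213e-06]), 'position': array([0.25510466, 0.57002855, 0.24132492]), 'tool_rot': array([ 3.07036697e+00, -6.56015310e-01, -4.55541267e-04]), 'wrist_force': array([ 1.0312591 ,  0.74216831, -0.02273874]), 'torque': array([-0.03618756,  0.01339772, -0.00125584]), 'gripper_force': 0.0, 'grip_width': 1.0007106235839665} 0.011
```

View pics/top0.png

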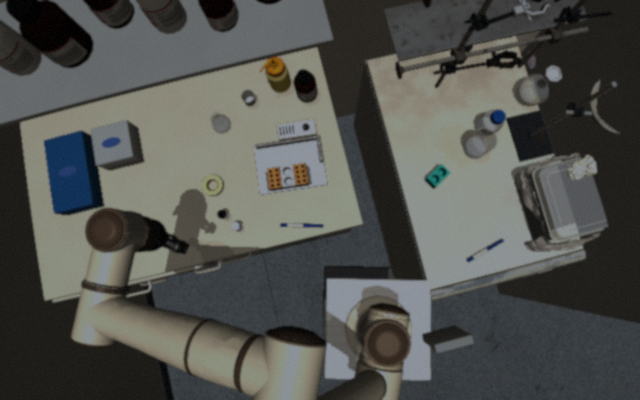

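View pics/side0.png

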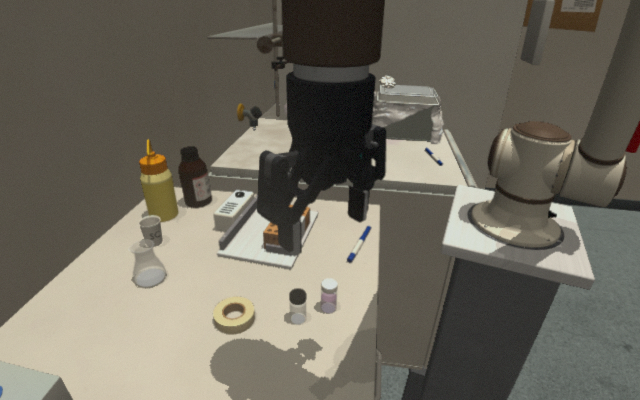

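Top view: the tray plate is at about (290,165). On it is a row of brown, silver, brown blocks at (273,177), (288,177) and (303,177). The turquoise look-alike at (437,176) is on another bench. The silver middle block fits the description, so I'll confirm it in a crop and measure the tray.

```bash
cat > h.py <<'E'
from plant import robot
import cv2,numpy as np
def ray(i,px):
    p=np.array(px,float).reshape(-1,2)
    K=np.array([[i['fx'],0,i['cx']],[0,i['fy'],i['cy']],[0,0,1]])
    n=cv2.undistortPoints(p[:,None],K,np.array([i['k1'],0,0,0,0.]))[:,0]
    R=cv2.Rodrigues(i['rvec'])[0]
    return -R.T@i['tvec'], np.c_[n,np.ones(len(n))]@R
def cast(i,px,z):
    o,d=ray(i,px); return o+d*((z-o[2])/d[:,2])[:,None]
E
python3 - <<'E'
from h import *
im=cv2.imread('pics/top0.png'); i=robot.camera_info('top')
x0,y0=240,110
c=cv2.resize(im[y0:y0+95,x0:x0+100],None,fx=6,fy=6,interpolation=cv2.INTER_CUBIC)
cv2.imwrite('pics/crop0.png',cv2.convertScaleAbs(c,alpha=1.3))
h=cv2.cvtColor(im,cv2.COLOR_BGR2HSV)
m=cv2.inRange(h,(5,120,60),(20,255,255)); m[:,:262]=0;m[:,316:]=0;m[:160]=0;m[195:]=0
n,l,st,ce=cv2.connectedComponentsWithStats(m)
for k in range(1,n):
    if st[k,4]>60: print(st[k],ce[k],cast(i,ce[k],.05))
print(cast(i,[[254,147],[325,135],[328,186],[260,194]],.008))
print(cast(i,[[223,214],[236,226],[302,225],[213,185]],.03))
E
```

```text
[294 164  14  22 238] [300.56722689 174.57563025] [[0.46075377 0.2452894  0.05      ]]
[268 168  14  21 232] [273.98706897 178.46551724] [[0.4470804  0.32597578 0.05      ]]
[[0.55428926 0.39931467 0.008     ]
 [0.59770533 0.17442528 0.008     ]
 [0.43376089 0.16133278 0.008     ]
 [0.40399939 0.37335923 0.008     ]]
[[0.33671761 0.48141683 0.03      ]
 [0.30094816 0.43933153 0.03      ]
 [0.30879557 0.23758412 0.03      ]
 [0.42605852 0.51777564 0.03      ]]
```

View pics/crop0.png

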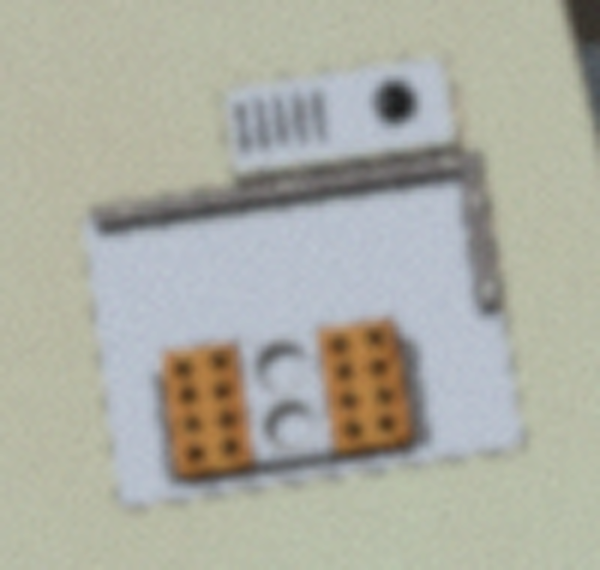

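The crop confirms it: the silver block with two bores is in the middle of the row, between the orange-brown drilled blocks. The tray's yaw is about 0.168. I'll move over it with the fingers shutting and the closing axis along tray x.

```bash
python3 -m handwheel '[[[0.25,-0.6,0,0,0,-0.625,1],[0.25,-0.6,0,0,0,-0.625,1],[0.25,-0.6,0,0,0,-0.625,1],[0.25,-0.6,0,0,0,-0.625,1],[0.25,-0.6,0,0,0,-0.625,1],[0.25,-0.6,0,0,0,-0.625,1],[0.25,-0.6,0,0,0,-0.625,1],[0.25,-0.6,0,0,0,-0.625,1],[0.25,-0.6,0,0,0,-0.625,1],[0.25,-0.6,0,0,0,-0.625,1]]]'
python3 - <<'E'
from h import *
s=robot.read_state();print(s['qpos'],s['position'],s['tool_rot'],s['grip_width'])
i=robot.camera_info('wrist');print(i)
a=robot.snapshot('wrist');b=robot.snapshot('side')
cv2.imwrite('pics/w1.png',a[:,:,::-1])
cv2.imwrite('pics/s1.png',cv2.resize(b[80:330,150:450,::-1],None,fx=2,fy=2))
E
```

```text
clock: 1.35
position: [0.38, 0.2713, 0.2421]
tool_rot: [2.402, -2.025, 0.0]
wrist_force: [0.4, -0.3, -0.7]
grip_width: 0.002
gripper_force: 0.0
[ 9.69346187e-01  1.13151516e-01 -3.62295359e-01 -2.23287307e-05
 -1.09570184e+00 -7.99436420e-01] [0.37998513 0.27129548 0.24211146] [ 2.40164527e+00 -2.02471946e+00  2.36697953e-05] 0.0020833042281293073
{'fx': 290.565906216138, 'fy': 290.565906216138, 'cx': 323.28649348869783, 'cy': 201.03784476028423, 'k1': -0.021748936730097496, 'rvec': array([-0.26388164,  3.07936989,  0.41345247]), 'tvec': array([ 0.42073305, -0.23014361,  0.32572585])}
```

View pics/w1.png

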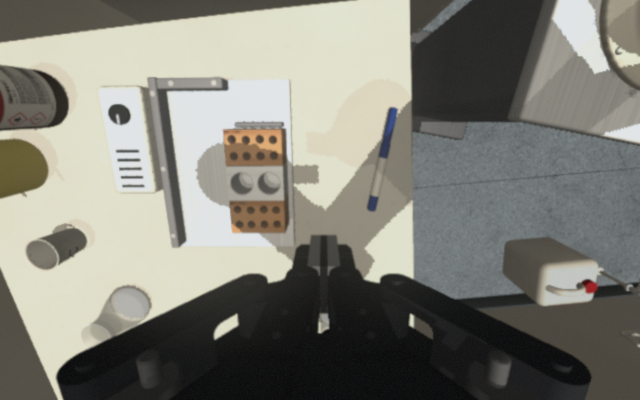

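View pics/s1.png

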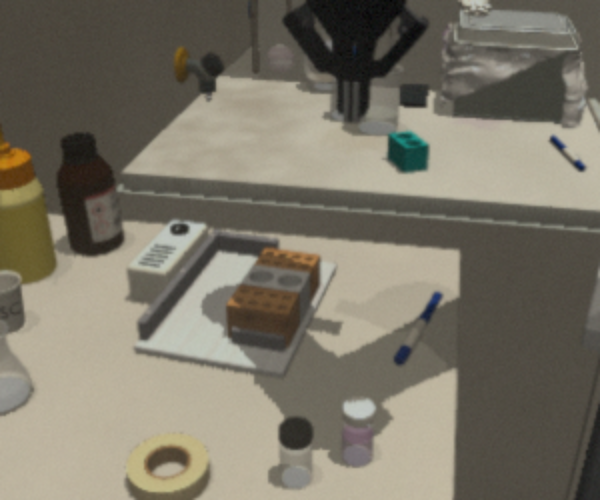

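The wrist view shows the row around (257,180), with the silver block at (257,182) between orange blocks at (254,147) and (259,217). The fence line runs from (152,80) to (178,245). The shut fingers look straight for about 45 mm from the tips. Next I'll measure yaw and row position from the orange tops.

```bash
python3 - <<'E'
from h import *
im=cv2.imread('pics/w1.png'); i=robot.camera_info('wrist')
h=cv2.cvtColor(im,cv2.COLOR_BGR2HSV)
m=cv2.inRange(h,(5,110,60),(20,255,255)); m[:,:215]=0;m[:,295:]=0;m[:120]=0;m[240:]=0
m=cv2.morphologyEx(m,cv2.MORPH_CLOSE,np.ones((9,9)))
n,l,st,ce=cv2.connectedComponentsWithStats(m)
C=[]
for k in range(1,n):
    if st[k,4]<300: continue
    p=np.argwhere(l==k)[:,::-1]
    w=cast(i,p,.05)[:,:2]*1000
    r=cv2.minAreaRect(w.astype(np.float32)); print(st[k],r); C.append(np.array(r[0]))
d=C[1]-C[0];print('rowmid',(C[0]+C[1])/2,'yaw',np.arctan2(-d[0],d[1]),np.linalg.norm(d))
# fence bright edge / plate front edge by white mask
pl=cv2.inRange(h,(95,0,150),(130,60,255)); print(cv2.countNonZero(pl))
g=cv2.cvtColor(im,cv2.COLOR_BGR2GRAY).astype(int)
E1=[];E2=[]
for y in range(100,235,3):
    row=g[y,150:200]; k=np.argmax(np.diff(row)); E1.append((150+k+.5,y))
for y in list(range(90,118,2)): 
    row=g[y,280:305]; E2.append((280+np.argmax(abs(np.diff(row)))+.5,y))
for E,z in((E1,.032),(E1,.008),(E2,.008)):
    w=cast(i,E,z)[:,:2]*1000; v=cv2.fitLine(w.astype(np.float32),cv2.DIST_HUBER,0,.01,.01).ravel()
    print(v,np.arctan(-v[0]/v[1]), np.median(abs((w-v[2:])@[v[1],-v[0]])))
E
```

```text
[ 225  130   57   34 1720] ((463.0743713378906, 244.7308807373047), (62.228885650634766, 36.020572662353516), 9.62345027923584)
[ 232  202   53   30 1507] ((448.9946594238281, 324.7756042480469), (61.78011703491211, 35.9362907409668), 9.81551742553711)
rowmid [456.03451538 284.75324249] yaw 0.17411691160510934 81.27358764995031
9687
[ 1.7060184e-01 -9.8534006e-01  5.5928290e+02  2.6420792e+02] 0.17144044 0.33202615018242576
[ 1.7060220e-01 -9.8534000e-01  5.7101825e+02  2.6832672e+02] 0.1714408 0.3551891407613081
[ 1.06765784e-01 -9.94284213e-01  4.35062897e+02  1.89918396e+02] 0.10696966 0.2865265238268132
```

```bash
python3 -m handwheel '[[[0,0.001,-0.1,0.0114,-0.0657,0,1],[0,0.001,-0.2,0.0114,-0.0657,0,1],[0,0.001,-0.3,0.0114,-0.0657,0,1],[0,0.001,-0.38,0.0114,-0.0657,0,1],[0,0.001,-0.418,0.0114,-0.0657,0,1],[0.01,0.003,-0.418,0.0114,-0.0657,0,1],[0.02,0.0045,-0.418,0.0114,-0.0657,0,1],[0.03,0.006,-0.418,0.0114,-0.0657,0,1],[0.035,0.007,-0.418,0.0114,-0.0657,0,1],[0.035,0.007,-0.418,0.0114,-0.0657,0,1]]]'
python3 - <<'E'
from h import *
s=robot.read_state();print(s['qpos'],s['position'],s['tool_rot'],s['wrist_force'])
a=robot.snapshot('side');b=robot.snapshot('wrist')
cv2.imwrite('pics/s2.png',np.vstack([cv2.resize(a[180:280,180:400,::-1],(660,300)),cv2.resize(b[100:300,150:590,::-1],(660,300))]))
E
```

```text
clock: 2.7
position: [0.3981, 0.2742, 0.0338]
tool_rot: [-2.336, 1.974, -0.103]
wrist_force: [-0.8, -0.4, -0.1]
grip_width: -0.004
gripper_force: 0.0
[ 0.98083192  0.38821709 -0.72608319  0.2003858  -0.39000841 -0.99590541] [0.39813299 0.27417789 0.03377042] [-2.33634432  1.97379986 -0.10282719] [-0.78379269 -0.35058432 -0.10678985]
```

View pics/s2.png

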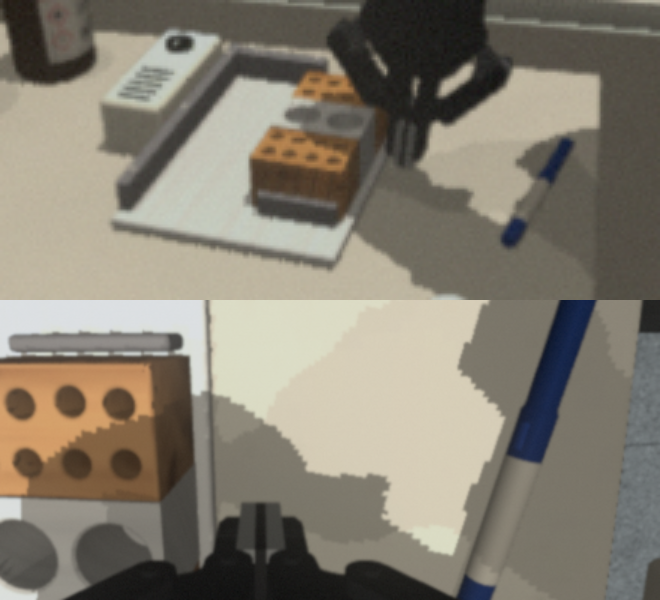

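Side view: the shut fingers stand clear, in front of the silver block's near face and aligned with it. I'll raise 4 mm so the push acts about 18 mm up, then approach slowly.

```bash
python3 -m handwheel '[[[0,0.002,0.008,0,0,0,1],[0.006,0.003,0.008,0,0,0,1],[0.01,0.0037,0.008,0,0,0,1],[0.013,0.0042,0.008,0,0,0,1],[0.016,0.0048,0.008,0,0,0,1],[0.019,0.0053,0.008,0,0,0,1],[0.022,0.0058,0.008,0,0,0,1],[0.025,0.0063,0.008,0,0,0,1],[0.028,0.0068,0.008,0,0,0,1],[0.03,0.0072,0.008,0,0,0,1]]]'
```

```text
clock: 4.05
position: [0.4125, 0.2773, 0.0373]
tool_rot: [-2.338, 1.975, -0.103]
wrist_force: [-3.3, -0.0, 2.9]
grip_width: -0.001
gripper_force: 1.8
```

```bash
python3 -m handwheel '[[[0.005,0.0009,0,0,0,0,1],[0.01,0.0017,0,0,0,0,1],[0.015,0.0026,0,0,0,0,1],[0.02,0.0034,0,0,0,0,1],[0.025,0.0043,0,0,0,0,1],[0.03,0.0052,0,0,0,0,1],[0.035,0.006,0,0,0,0,1],[0.04,0.0069,0,0,0,0,1],[0.045,0.0078,0,0,0,0,1],[0.05,0.0086,0,0,0,0,1]]]'
python3 - <<'E'
from h import *
a=robot.snapshot('side');b=robot.snapshot('wrist')
cv2.imwrite('pics/s3.png',np.vstack([cv2.resize(a[180:280,180:400,::-1],(660,300)),cv2.resize(b[100:300,150:590,::-1],(660,300))]))
E
```

```text
clock: 5.3
position: [0.438, 0.2819, 0.0373]
tool_rot: [-2.338, 1.974, -0.103]
wrist_force: [-2.2, -0.4, 1.2]
grip_width: 0.001
gripper_force: 1.1
```

View pics/s3.png

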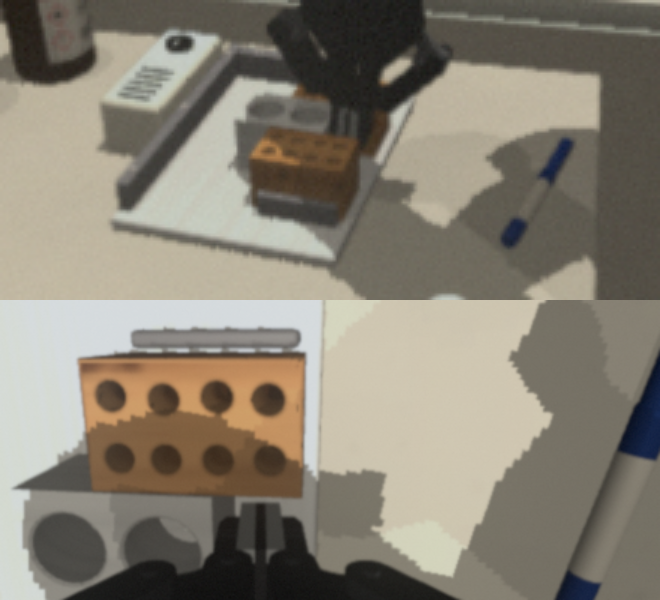

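Both views show the block sliding out upright with the orange blocks unmoved. Continuing.

```bash
python3 -m handwheel '[[[0.008,0.0014,0,0,0,0,1],[0.016,0.0028,0,0,0,0,1],[0.024,0.0041,0,0,0,0,1],[0.032,0.0055,0,0,0,0,1],[0.04,0.0069,0,0,0,0,1],[0.048,0.0083,0,0,0,0,1],[0.056,0.0097,0,0,0,0,1],[0.062,0.0107,0,0,0,0,1],[0.067,0.0116,0,0,0,0,1],[0.07,0.0121,0,0,0,0,1]]]'
python3 - <<'E'
from h import *
s=robot.read_state();print(s['position'],s['wrist_force'])
a=robot.snapshot('top');cv2.imwrite('pics/t4.png',cv2.resize(a[110:205,240:340,::-1],None,fx=6,fy=6))
E
```

```text
clock: 6.65
position: [0.4729, 0.288, 0.0373]
tool_rot: [-2.338, 1.974, -0.103]
wrist_force: [-1.7, -0.9, 1.4]
grip_width: -0.003
gripper_force: 1.1
[0.47289483 0.28795977 0.03728682] [-1.66914452 -0.86134002  1.41349839]
```

View pics/t4.png

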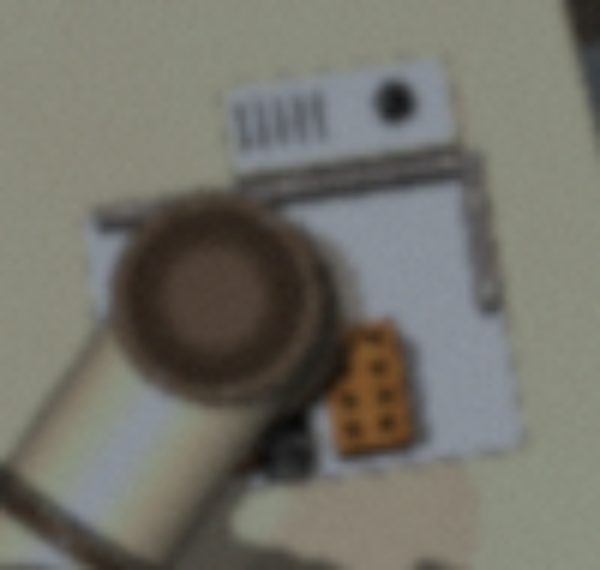

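The arm hides the block from the top camera, so I'll creep to the fence by force.

```bash
python3 -m handwheel '[[[0.0015,0.0003,0,0,0,0,1],[0.003,0.0005,0,0,0,0,1],[0.0045,0.0008,0,0,0,0,1],[0.006,0.001,0,0,0,0,1],[0.0075,0.0013,0,0,0,0,1],[0.009,0.0016,0,0,0,0,1],[0.0105,0.0018,0,0,0,0,1],[0.012,0.0021,0,0,0,0,1],[0.013,0.0022,0,0,0,0,1],[0.014,0.0024,0,0,0,0,1]]]'
```

```text
clock: 7.95
position: [0.4798, 0.2891, 0.0373]
tool_rot: [-2.338, 1.974, -0.103]
wrist_force: [-1.4, -1.9, 0.4]
grip_width: 0.001
gripper_force: 1.0
```

```bash
python3 -m handwheel '[[[0.0006,0.0001,0,0,0,0,1],[0.0012,0.0002,0,0,0,0,1],[0.0018,0.0003,0,0,0,0,1],[0.0024,0.0004,0,0,0,0,1],[0.003,0.0005,0,0,0,0,1],[0.0036,0.0006,0,0,0,0,1],[0.0042,0.0007,0,0,0,0,1],[0.0048,0.0008,0,0,0,0,1],[0.0054,0.0009,0,0,0,0,1],[0.006,0.001,0,0,0,0,1]]]'
```

```text
clock: 9.2
position: [0.4828, 0.2896, 0.0373]
tool_rot: [-2.338, 1.974, -0.103]
wrist_force: [-1.5, -1.4, 0.1]
grip_width: -0.002
gripper_force: 1.0
```

```bash
python3 -m handwheel '[[[0.0005,0.0001,0,0,0,0,1],[0.001,0.0002,0,0,0,0,1],[0.0015,0.0003,0,0,0,0,1],[0.002,0.0003,0,0,0,0,1],[0.0025,0.0004,0,0,0,0,1],[0.003,0.0005,0,0,0,0,1],[0.0035,0.0006,0,0,0,0,1],[0.004,0.0007,0,0,0,0,1],[0.0045,0.0008,0,0,0,0,1],[0.005,0.0009,0,0,0,0,1]]]'
```

```text
clock: 10.45
position: [0.4853, 0.29, 0.0373]
tool_rot: [-2.338, 1.974, -0.103]
wrist_force: [-2.8, 0.1, 1.7]
grip_width: 0.001
gripper_force: 1.0
```

```bash
python3 -m handwheel '[[[0.0004,0.0001,0,0,0,0,1],[0.0008,0.0001,0,0,0,0,1],[0.0012,0.0002,0,0,0,0,1],[0.0016,0.0003,0,0,0,0,1],[0.002,0.0003,0,0,0,0,1],[0.0024,0.0004,0,0,0,0,1],[0.0028,0.0005,0,0,0,0,1],[0.0032,0.0005,0,0,0,0,1],[0.0036,0.0006,0,0,0,0,1],[0.004,0.0007,0,0,0,0,1]]]'; python3 - <<'E'
from h import *
F=[]
for k in range(3): F.append(robot.read_state()['wrist_force']); a=robot.snapshot('side')
print(np.round(F,1)); cv2.imwrite('pics/s5.png',cv2.resize(a[175:260,210:330,::-1],None,fx=6,fy=6,interpolation=cv2.INTER_CUBIC))
E
```

```text
clock: 11.7
position: [0.4869, 0.2903, 0.0373]
tool_rot: [-2.338, 1.975, -0.103]
wrist_force: [-4.9, 0.6, 2.8]
grip_width: -0.001
gripper_force: 2.4
[[-4.9  0.6  2.8]
 [-4.4  0.3  2.3]
 [-5.5 -0.8  2.5]]
```

View pics/s5.png

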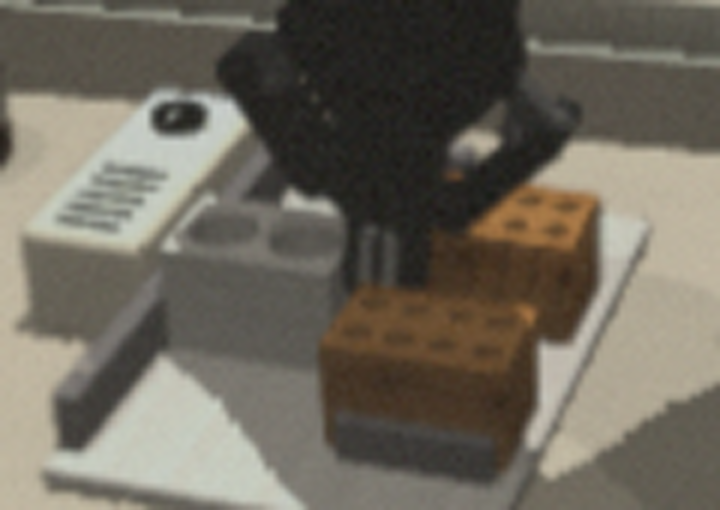

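The side view shows the block upright with its far end against the fence, and the contact force is rising. I'll press a little more and hold.

```bash
python3 -m handwheel '[[[0.0004,0.0001,0,0,0,0,1],[0.0008,0.0001,0,0,0,0,1],[0.0012,0.0002,0,0,0,0,1],[0.0012,0.0002,0,0,0,0,1],[0.0012,0.0002,0,0,0,0,1],[0.0012,0.0002,0,0,0,0,1],[0.0012,0.0002,0,0,0,0,1],[0.0012,0.0002,0,0,0,0,1],[0.0012,0.0002,0,0,0,0,1],[0.0012,0.0002,0,0,0,0,1]]]'
```

```text
clock: 13.1
position: [0.4871, 0.2901, 0.0373]
tool_rot: [-2.339, 1.975, -0.103]
wrist_force: [-7.8, -0.2, 3.9]
grip_width: -0.001
gripper_force: 3.5
```

```bash
python3 -m handwheel '[[[-0.012,-0.002,0,0,0,0,1],[-0.012,-0.002,0.03,0,0,0,1],[-0.012,-0.002,0.13,0,0,0,1],[-0.012,-0.002,0.13,-0.04,0.027,-0.002,1],[0.03,0.05,0.13,-0.0771,0.0544,-0.0035,1],[0.0786,0.1028,0.13,-0.0771,0.0544,-0.0035,1],[0.0786,0.1028,0.13,-0.0771,0.0544,-0.0035,1],[0.0786,0.1028,0.07,-0.0771,0.0544,-0.0035,1],[0.0786,0.1028,0,-0.0771,0.0544,-0.0035,1],[0.0786,0.1028,0,-0.0771,0.0544,-0.0035,1]]]'
python3 - <<'E'
from h import *
s=robot.read_state();print(s['position'],s['wrist_force'])
R=cv2.Rodrigues(s['tool_rot'])[0];print(R)
a=robot.snapshot('side');b=robot.snapshot('wrist')
cv2.imwrite('pics/s6.png',np.vstack([cv2.resize(a[180:280,180:400,::-1],(660,300)),cv2.resize(b[100:300,150:590,::-1],(660,300))]))
E
```

```text
clock: 14.35
position: [0.5255, 0.3398, 0.0348]
tool_rot: [2.342, -1.978, 0.123]
wrist_force: [0.5, -0.3, 0.6]
grip_width: 0.001
gripper_force: 0.0
[0.52550609 0.3397822  0.03475959] [ 0.52488303 -0.26107147  0.57338235]
[[ 0.16631799 -0.98598179  0.01335041]
 [-0.98009555 -0.16678316 -0.10768517]
 [ 0.10840224  0.00482531 -0.9940954 ]]
```

View pics/s6.png

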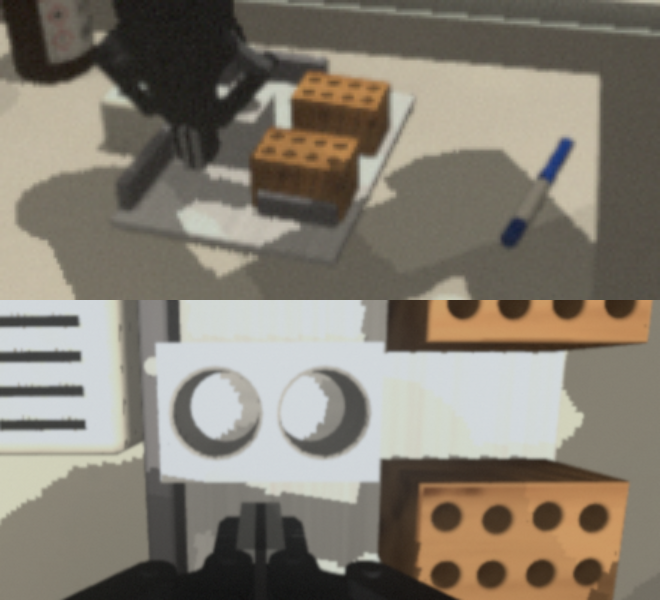

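The wrist view shows the block square against the fence (strip at x≈165), with the racks unmoved. The fingers are at (260,520), next to the middle of the block's left side. Now I'll slide it along the fence.

```bash
python3 -m handwheel '[[[0.001,-0.006,0,0,0,0,1],[0.002,-0.012,0,0,0,0,1],[0.003,-0.017,0,0,0,0,1],[0.004,-0.022,0,0,0,0,1],[0.005,-0.028,0,0,0,0,1],[0.006,-0.034,0,0,0,0,1],[0.007,-0.04,0,0,0,0,1],[0.008,-0.046,0,0,0,0,1],[0.009,-0.052,0,0,0,0,1],[0.0104,-0.059,0,0,0,0,1]]]'
```

```text
clock: 15.7
position: [0.5325, 0.3125, 0.0375]
tool_rot: [2.347, -1.982, 0.123]
wrist_force: [-2.1, 3.5, 1.9]
grip_width: 0.002
gripper_force: 1.8
```

```bash
python3 -m handwheel '[[[0.0015,-0.0085,0,0,0,0,1],[0.003,-0.017,0,0,0,0,1],[0.0045,-0.0255,0,0,0,0,1],[0.006,-0.034,0,0,0,0,1],[0.0075,-0.0425,0,0,0,0,1],[0.009,-0.051,0,0,0,0,1],[0.0105,-0.0595,0,0,0,0,1],[0.012,-0.068,0,0,0,0,1],[0.0132,-0.075,0,0,0,0,1],[0.014,-0.08,0,0,0,0,1]]]'
python3 - <<'E'
from h import *
i=robot.camera_info('wrist');b=robot.snapshot('wrist')
cv2.imwrite('pics/w7.png',b[:,:,::-1])
E
```

```text
clock: 16.95
position: [0.5395, 0.2723, 0.0374]
tool_rot: [2.347, -1.982, 0.123]
wrist_force: [-1.6, 3.7, 3.0]
grip_width: -0.004
gripper_force: 2.2
```

View pics/w7.png

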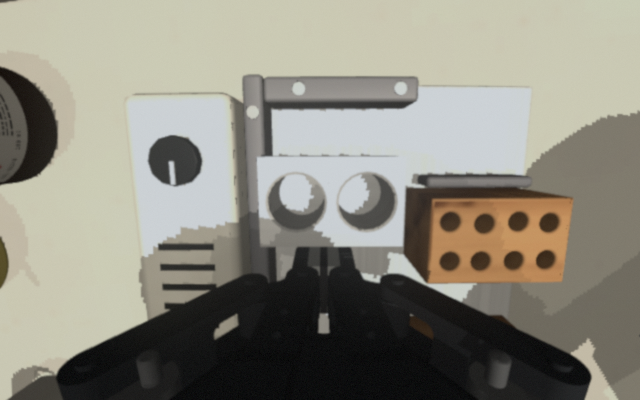

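That was the 11th picture viewed, one over the limit of 10, so I'll view no more and use numbers only. In it the block is on the fence, with its far edge at y≈155, the end stop's face edge at y≈107, and the rack in place. I'll work out the gap.

```bash
python3 - <<'E'
from h import *
i=robot.camera_info('wrist')
yh=np.array([-.1702,.9854])
a=cast(i,[[330,155.5],[330,246]],.05)[:,:2]@yh*1000
b=[(cast(i,[[340,v]],z)[:,:2]@yh*1000)[0] for v,z in((106,.032),(109,.008))]
print(a,b,robot.read_state()['position'][:2]@yh*1000)
E
```

```text
[124.52056413 164.8884654 ] [np.float64(101.22910024549921), np.float64(99.11198945608828)] 176.1583975773453
```

```bash
python3 -m handwheel '[[[0.0008,-0.005,0,0,0,0,1],[0.0016,-0.01,0,0,0,0,1],[0.0024,-0.0145,0,0,0,0,1],[0.0032,-0.019,0,0,0,0,1],[0.004,-0.023,0,0,0,0,1],[0.0047,-0.027,0,0,0,0,1],[0.0052,-0.03,0,0,0,0,1],[0.0056,-0.032,0,0,0,0,1],[0.006,-0.034,0,0,0,0,1],[0.0062,-0.0355,0,0,0,0,1]]]'
```

```text
clock: 18.25
position: [0.5424, 0.2546, 0.0373]
tool_rot: [2.347, -1.982, 0.123]
wrist_force: [-0.7, 3.0, 2.3]
grip_width: -0.005
gripper_force: 1.6
```

```bash
python3 -m handwheel '[[[0.0001,-0.0008,0,0,0,0,1],[0.0003,-0.0016,0,0,0,0,1],[0.0004,-0.0024,0,0,0,0,1],[0.0006,-0.0032,0,0,0,0,1],[0.0007,-0.004,0,0,0,0,1],[0.0008,-0.0048,0,0,0,0,1],[0.001,-0.0056,0,0,0,0,1],[0.0011,-0.0064,0,0,0,0,1],[0.0013,-0.0072,0,0,0,0,1],[0.0014,-0.008,0,0,0,0,1]]]'
```

```text
clock: 19.5
position: [0.5432, 0.2506, 0.0373]
tool_rot: [2.347, -1.982, 0.123]
wrist_force: [-0.2, 2.6, 1.9]
grip_width: 0.001
gripper_force: 1.4
```

```bash
python3 -m handwheel '[[[0.0001,-0.0005,0,0,0,0,1],[0.0002,-0.001,0,0,0,0,1],[0.0003,-0.0015,0,0,0,0,1],[0.0003,-0.002,0,0,0,0,1],[0.0004,-0.0025,0,0,0,0,1],[0.0005,-0.003,0,0,0,0,1],[0.0006,-0.0035,0,0,0,0,1],[0.0007,-0.004,0,0,0,0,1],[0.0008,-0.0045,0,0,0,0,1],[0.0009,-0.005,0,0,0,0,1]]]'
```

```text
clock: 20.75
position: [0.5436, 0.2481, 0.0373]
tool_rot: [2.347, -1.982, 0.123]
wrist_force: [-0.3, 2.8, 1.4]
grip_width: -0.005
gripper_force: 1.4
```

```bash
python3 -m handwheel '[[[0.0001,-0.0004,0,0,0,0,1],[0.0001,-0.0008,0,0,0,0,1],[0.0002,-0.0012,0,0,0,0,1],[0.0003,-0.0016,0,0,0,0,1],[0.0003,-0.002,0,0,0,0,1],[0.0003,-0.002,0,0,0,0,1],[0.0003,-0.002,0,0,0,0,1],[0.0003,-0.002,0,0,0,0,1],[0.0003,-0.002,0,0,0,0,1],[0.0003,-0.002,0,0,0,0,1]]]'
```

```text
clock: 22.0
position: [0.5436, 0.2478, 0.0373]
tool_rot: [2.347, -1.982, 0.123]
wrist_force: [-2.6, 5.2, 2.6]
grip_width: 0.001
gripper_force: 2.9
```

```bash
python3 -m handwheel '[[[0.0001,-0.0005,0,0,0,0,1],[0.0001,-0.001,0,0,0,0,1],[0.0002,-0.0015,0,0,0,0,1],[0.0002,-0.0015,0,0,0,0,1],[0.0002,-0.0015,0,0,0,0,1],[0.0002,-0.0015,0,0,0,0,1],[0.0002,-0.0015,0,0,0,0,1],[0.0002,-0.0015,0,0,0,0,1],[0.0002,-0.0015,0,0,0,0,1],[0.0002,-0.0015,0,0,0,0,1]]]'
```

```text
clock: 23.25
position: [0.5434, 0.2475, 0.0373]
tool_rot: [2.348, -1.982, 0.122]
wrist_force: [-4.6, 7.3, 0.8]
grip_width: 0.001
gripper_force: 3.8
```

It's bearing on the stop at roughly 5–8 N while friction presses it into the fence. I'll back off, go round and give a final press into the fence at the dock.

```bash
python3 -m handwheel '[[[-0.003,0.01,0,0,0,0,1],[-0.003,0.018,0,0,0,0,1],[-0.003,0.018,0.06,0,0,0,1],[-0.003,0.018,0.13,0,0,0,1],[-0.05,-0.03,0.13,0.04,-0.027,0.002,1],[-0.1004,-0.0856,0.13,0.0771,-0.0544,0.0035,1],[-0.1004,-0.0856,0.13,0.0771,-0.0544,0.0035,1],[-0.1004,-0.0856,0.07,0.0771,-0.0544,0.0035,1],[-0.1004,-0.0856,0.02,0.0771,-0.0544,0.0035,1],[-0.1004,-0.0856,0,0.0771,-0.0544,0.0035,1]]]'
```

```text
clock: 24.5
position: [0.4934, 0.2031, 0.0358]
tool_rot: [-2.34, 1.976, -0.103]
wrist_force: [1.0, 0.8, -0.1]
grip_width: 0.002
gripper_force: 0.0
```

```bash
python3 -m handwheel '[[[0.003,0.0005,0,0,0,0,1],[0.006,0.001,0,0,0,0,1],[0.008,0.0014,0,0,0,0,1],[0.0095,0.0016,0,0,0,0,1],[0.0105,0.0018,0,0,0,0,1],[0.0115,0.002,0,0,0,0,1],[0.012,0.0021,0,0,0,0,1],[0.0125,0.0021,0,0,0,0,1],[0.013,0.0022,0,0,0,0,1],[0.0135,0.0023,0,0,0,0,1]]]'
```

```text
clock: 25.75
position: [0.5004, 0.2048, 0.0373]
tool_rot: [-2.338, 1.974, -0.103]
wrist_force: [0.3, -0.3, 0.8]
grip_width: 0.0
gripper_force: 0.0
```

```bash
python3 -m handwheel '[[[0.0005,0.0001,0,0,0,0,1],[0.001,0.0002,0,0,0,0,1],[0.0015,0.0003,0,0,0,0,1],[0.002,0.0003,0,0,0,0,1],[0.0024,0.0004,0,0,0,0,1],[0.0028,0.0005,0,0,0,0,1],[0.0032,0.0005,0,0,0,0,1],[0.0036,0.0006,0,0,0,0,1],[0.004,0.0007,0,0,0,0,1],[0.004,0.0007,0,0,0,0,1]]]'
```

```text
clock: 27.0
position: [0.5017, 0.2046, 0.0372]
tool_rot: [-2.339, 1.975, -0.103]
wrist_force: [-5.5, -0.6, 4.4]
grip_width: 0.002
gripper_force: 2.8
```

```bash
python3 -m handwheel '[[[0.0003,0,0,0,0,0,1],[0.0006,0.0001,0,0,0,0,1],[0.0008,0.0001,0,0,0,0,1],[0.0009,-0.0004,0,0,0,0,1],[0.001,-0.0009,0,0,0,0,1],[0.0011,-0.0014,0,0,0,0,1],[0.0011,-0.0014,0,0,0,0,1],[0.0011,-0.0014,0,0,0,0,1],[0.0011,-0.0014,0,0,0,0,1],[0.0011,-0.0014,0,0,0,0,1]]]'
```

```text
clock: 28.25
position: [0.502, 0.2041, 0.0372]
tool_rot: [-2.339, 1.975, -0.102]
wrist_force: [-6.4, 0.5, 5.1]
grip_width: 0.004
gripper_force: 3.4
```

```bash
python3 -m handwheel '[[[-0.008,0,0,0,0,0,1],[-0.02,-0.003,0,0,0,0,1],[-0.02,-0.003,0.02,0,0,0,1],[-0.02,-0.003,0.12,0,0,0,1],[-0.02,-0.003,0.24,0,0,0,1],[-0.02,-0.003,0.36,0,0,0,1],[-0.1,0.05,0.4,-0.0114,0.0657,0,1],[-0.2,0.1,0.4,-0.0114,0.0657,0,1],[-0.2,0.14,0.4,-0.0114,0.0657,0,1],[-0.2,0.14,0.4,-0.0114,0.0657,0,1]]]'
python3 - <<'E'
from h import *
s=robot.read_state();print(s['position'],s['wrist_force'])
i=robot.camera_info('wrist');im=robot.snapshot('wrist')[:,:,::-1].copy();cv2.imwrite('pics/w8.png',im)
xh=np.array([.9854,.1702]);yh=np.array([-.1702,.9854]);mid=np.array([455.5,285])
h=cv2.cvtColor(im,cv2.COLOR_BGR2HSV)
def T(w):
    w=w[:,:2]*1000-mid; return np.c_[w@xh-40,w@yh+2]
m=cv2.inRange(h,(5,110,60),(20,255,255)); m=cv2.morphologyEx(m,cv2.MORPH_CLOSE,np.ones((9,9)))
n,l,st,ce=cv2.connectedComponentsWithStats(m)
for k in range(1,n):
    if st[k,4]<300: continue
    r=cv2.minAreaRect(T(cast(i,np.argwhere(l==k)[:,::-1],.05)).astype(np.float32)); print(st[k],r)
# bores: circles by Hough near the dock
R=cv2.Rodrigues(i['rvec'])[0]
p=np.r_[mid+76*xh-84*yh,50]/1000
K=np.array([[i['fx'],0,i['cx']],[0,i['fy'],i['cy']],[0,0,1]])
c=cv2.projectPoints(p[None],i['rvec'],i['tvec'],K,np.array([i['k1'],0,0,0]))[0].ravel();print('dock px',c)
x,y=c.astype(int); g=cv2.cvtColor(im,cv2.COLOR_BGR2GRAY)[max(y-40,0):y+40,max(x-50,0):x+50]
g=cv2.resize(g,None,fx=4,fy=4,interpolation=cv2.INTER_CUBIC)
q=cv2.HoughCircles(g,cv2.HOUGH_GRADIENT,1.5,60,param1=80,param2=25,minRadius=25,maxRadius=80)
if q is not None:
    for u,v,rr in q[0][:4]: print(rr/4,T(cast(i,[[u/4+max(x-50,0),v/4+max(y-40,0)]],.05)))
E
```

```text
clock: 29.5
position: [0.4033, 0.2758, 0.238]
tool_rot: [-2.401, 2.023, -0.0]
wrist_force: [-0.5, -0.2, -0.2]
grip_width: 0.001
gripper_force: 0.0
[0.40325023 0.27576894 0.2380319 ] [-0.49120852 -0.22968633 -0.22537173]
[ 245  129   59   36 2011] ((-39.33064651489258, -38.18536376953125), (37.654319763183594, 62.7240104675293), 89.9291763305664)
[ 251  200   54   32 1640] ((-39.61656951904297, 40.87644577026367), (61.83266830444336, 37.825958251953125), 0.09912599623203278)
dock px [201.49610673 104.86323099]
12.924999 [[ 50.8561325  -81.88346284]]
12.924999 [[ 20.11833633 -82.09462652]]
18.55 [[  1.88303385 -81.63889699]]
13.6 [[ 63.46709185 -70.88228464]]
```

The bores' midpoint lies at tray (35.5, -82.0) against the dock's (36, -82). Both racks are within about 1 mm of their places, and the tool is clear. Handing in.

```bash
python3 -c "
from plant import robot
print(robot.finish_job())"
```

```text
the job is handed in; nothing more can be done
None
```

I handed the job in at about 30 s: the block sits snug in the corner (measured within 1 mm of the dock), pressed home with up to about 8 N on the tool (fence and stop loads inferred from wrist force), and the racks are within about 1 mm of their places, but I viewed 11 pictures, one over the limit of 10.

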